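# Sight the balm thermometer through its steering mirror

## Robot

A 7-joint arm with a two-finger parallel gripper is mounted at the origin on the work surface. World frame = base frame: x ahead of the robot, y to its left, z up, the work surface at z = 0. Lengths are in m, angles in rad, forces in N, time in s.
With the tool pointing down it reaches from about 0.425 to 1.025 m from the base axis. Payload 3.6 kg.
Tool frame: the origin (TCP) lies on the mounting face of the last link; the fingertips stand 173 mm ahead of it and the grasp point (between the pads) lies 155 mm ahead of it; z points along the fingers, y is the line along which they close (so a half turn about z gives the same grasp; the last joint's range is limited). The gripper opens to 85 mm and grips with 20 to 120 N. Pads are 22 mm wide; open, the fingers measure 114 mm over their backs; the gripper's body (76 mm by 85 mm) begins 54 mm behind the grasp point. The pads swing forward as they close: fully open they stand 13 mm farther back than shut.
Start: joints at [1.109, 0.591, 0.048, 1.609, -0.033, 0.943, -0.034], TCP at [0.261, -0.676, 0.405] pointing down, gripper open.
Joint ranges: [-2.69, 2.69], [-0.47, 2.24], [-1.27, 1.36], [0.19, 2.51], [-1.53, 4.68], [0.08, 2.07], [-3.09, 3.09]. Speed limits (rad/s): [2.57, 2.57, 3.14, 3.14, 3.14, 3.14, 3.14].

## Interface

Orientations are given as a unit quaternion [w, x, y, z].
In Python, from station import ctrl, snapshot gives the robot as it stands. The module is installed in compiled form; this text tells all that it offers.
- The arm moves only by the tool drive_tool, never from a script. Its argument "motion" is a list of rows, each an object of numbers: "dx", "dy", "dz": the shift along the tool's x, y, z in mm; "wx", "wy", "wz": the turn, a rotation vector about the tool's x, y, z in units of 6 degrees (1.0 is 6 degrees); "gripper": the opening, from 0 (shut) to 1 (fully open). In form: [{"dx": .., "dy": .., "dz": .., "wx": .., "wy": .., "wz": .., "gripper": ..}, ...]. A call has 1 to 8 rows; each row is the pose to reach, as a shift and turn from the pose commanded when the call began, along the tool's axes at that moment; what a row does not reach only later rows make up. A row lasts 1/12 s, in which the tool goes at most 41.7 mm and 7.16 degrees, less where a joint would pass 70% of its speed; a pose out of reach is approached as far as the arm can. A call with a gripper value outside its range is refused whole. The fingers move at their own pace and stop on an object; "squeeze" is the grip in N (left out, the last holds). Time passes only in rows, so rows that repeat a pose let the fingers close. It gives the time, the measured TCP pose, the force, the opening and the grip force at its end, in the units of the state.
- ctrl.get_state(): the state, without advancing time (a new reading comes with each control period).
- snapshot(name): name is "scene" or "top" or "wrist"; returns a dict with "pixels" (384x512x3 uint8, blue, green, red), "depth" (384x512 float32, m along the optical axis (not along the pixel's ray), 0 where there is no reading), "fx", "fy", "cx", "cy" (pixels), "R" (3x3) and "t" (3): a world point X has camera coordinates R X + t; the wrist camera has in their place "hand_eye" (4x4, takes a point from camera to tool coordinates, whose origin is the TCP and whose axes are the flange's). Camera axes: x right, y down, z forward; pixel columns grow to the right and rows downward; lengths in m; the calibration is good to about 2 mm. The wrist camera is an equidistant fisheye: a pixel r from the principal point sees the ray r / f radians off the axis. A picture is of the moment at which its call begins: read the wrist's pose just before it.
- ctrl.job_done(): hands the job in; it is judged then, once.
The state is a dict: "time": time; "q": joint angles; "joint_velocities": joint speeds; "effort": joint torques, N m; "tool_pos": TCP position; "tcp_rot": TCP orientation; "ft_force": force on the tool from outside, world axes, zero at the start; "moment": the same for the moment, N m; "finger_gap": finger opening in m; "grasp_force": force on a finger pad.
Only numpy, scipy, OpenCV 4.12 (cv2) and the standard library are available. Lean on these libraries where they do the work, as an engineer would, in place of code of your own. Each camera call takes 0.05 s, during which the arm holds its last target. There are 200 camera calls.

## Task

Take the white lid off the pink balm pan and lay it down, not drop it, the same way up in the middle of the cork mat. Then turn the brass and the black winged screw of the steering mirror until the thermometer's red spot lies wholly inside the dark mark in the middle of the pink pan, and leave everything else on the bench where it stands.

Things in the scene. Friction and masses are not known exactly. Their poses are not given: they have to be found in the camera images.
- lid_mid (a point): White plastic lid, a round cap 50 mm across and 18 mm tall, lying on the pink pan (nothing holds it). Origin at its centre, half-way up; z is its own axis.
- mat_top (a point): Square cork mat, 90 x 90 mm, 6 mm thick, fixed on the table. Origin at the centre of its top.
- pan_pink_mid (a point): Pink balm pan, 48 mm across, the one under the lid; one of four flat pans (pink, cream, green, violet; centres in a square of 84 mm side) on a fixed dark grey tray 160 x 160 mm, 22 mm high. Pans stand 2 mm above the tray; each has a darker round mark 24 mm across in its middle. Origin: centre of the pan's top, the middle of the mark.
- spot_mid (a point): Red sighting spot of the infrared thermometer, 10 mm across, on the top surface of the tray and pans. Only light: it cannot be touched and is moved by turning the two screws. Origin at its centre.
- station: Fixed stand: yellow thermometer (at 200, 145 mm; 175 mm tall) and a round mirror in a turning fork on a column, whose upright axis is at (0, 125) mm; the fork is 90 mm wide and reaches up to 215 mm, the black screw on it to 253 mm. Spot at (0, -125) mm when both screws read 0. Origin on the table between mirror and tray; x away from the robot, y towards the mirror, z up.
- screw_a (a joint): Turn of the brass winged screw in rad, positive counter-clockwise looking onto its head; stops at -1.6 and +1.6. Each rad swings the mirror and the spot 0.22 rad counter-clockwise (seen from above) about the mirror's upright axis, about 55 mm at the tray. Stays where it is left; resists with about 0.03 N m.
- screw_b (a joint): Turn of the black winged screw in rad, positive counter-clockwise looking onto its head; stops at -1.6 and +1.6. Each rad draws the spot 55 mm straight towards the mirror's upright axis (negative: away). Stays where it is left; resists with about 0.03 N m.
- screw_a_grip (a point): Brass winged screw on a slanted boss beside the column, on the side away from the tray, its axis leaning 35 deg from vertical, up and out in the station direction (-0.5, 0.87): mostly +y, a little -x. Wing: bar 34 mm long, 10 thick, 20 high, on 18 mm of thin stem. Origin: on the turning axis, mid-length of the bar, 12 mm above its lower edge; z points out along the axis, the bar's length lies along x and turns with it.
- screw_b_grip (a point): Black winged screw on top of the mirror fork, its axis upright and the same as the mirror's upright turning axis; it swings along with the fork. Wing: bar 34 mm long, 10 thick, 20 high, on 18 mm of thin stem. Origin: on the turning axis, mid-length of the bar, 12 mm above its lower edge; z points out along the axis, the bar's length lies along y and turns with it.
- amber: Bystander, loose: amber glass bottle with a black cap, 52 mm across, 130 mm tall. Origin at the centre of its underside.
- tin1: Bystander, loose: closed aluminium balm tin, 48 mm across, 22 mm tall. Origin at the centre of its underside.
- tin2: Bystander, loose: closed copper-coloured balm tin, 48 mm across, 22 mm tall. Origin at the centre of its underside.
- tub: Bystander, loose: white jar with an orange lid, 76 mm across, 90 mm tall. Origin at the centre of its underside.
- oil: Bystander, loose: green glass oil bottle, 60 mm across, 190 mm tall. Origin at the centre of its underside.
- honey: Bystander, loose: amber honey jar with a white lid, 66 mm across, 85 mm tall. Origin at the centre of its underside.
- spoon: Bystander, loose: steel spoon lying flat, about 0.2 m long; origin near its middle.
There are look-alikes about, which are no part of the job. Leave any blue or purple look-alike of the part that bears lid_mid alone.

How it is judged:
By the outcome, as a careful person would: the job done as asked, in the order asked, and still so for the second after the job is handed in, with the robot touching nothing.
It also fails if it takes over 67 s, if anything falls off the work surface, if the arm or the gripper's body presses on something with over 40 N, if the wrist force passes 120 N, or if a joint passes its speed limit or range.

## Working session

There is one attempt and no reset: what is moved stays moved. The work goes in short steps, Python scripts to look and compute and a tool call to move; the robot and the scene stay as the last step left them, time stands still between calls to the robot, and variables do not carry over. Pictures are saved under pics/ and viewed, at most 10 in all, crops included, and the job is handed in when it is done.

Besides the shell and the picture viewer there is one more tool, called after "Call:" as a command line: name --argument value ..., lists and objects as JSON in quotes. drive_tool: Moves the arm, as the interface text tells. Its arguments: {"type":"object","properties":{"motion":{"type":"array","items":{"type":"object","properties":{"dx":{"type":"number"},"dy":{"type":"number"},"dz":{"type":"number"},"wx":{"type":"number"},"wy":{"type":"number"},"wz":{"type":"number"},"gripper":{"type":"number"}}}},"squeeze":{"type":"number"}},"required":["motion"]}

```bash
mkdir -p pics
cat > h.py <<'E'
import numpy as np,cv2
from station import ctrl,snapshot
from scipy.spatial.transform import Rotation as Ro
def cloud(s):
    d=s["depth"];v,u=np.mgrid[:384,:512]
    P=np.stack([(u-s["cx"])/s["fx"]*d,(v-s["cy"])/s["fy"]*d,d],-1)
    return (P-s["t"])@s["R"]   # R^T (P-t)
def ray(s,u,v,z):
    c=-s["R"].T@s["t"];d=s["R"].T@np.array([(u-s["cx"])/s["fx"],(v-s["cy"])/s["fy"],1])
    return c+d*(z-c[2])/d[2]
def rot(): 
    st=ctrl.get_state();q=st["tcp_rot"];return np.array(st["tool_pos"]),Ro.from_quat([q[1],q[2],q[3],q[0]]).as_matrix()
E
python3 - <<'E'
from h import *
for n in("scene","top"):
    s=snapshot(n);np.savez("pics/"+n,**s);cv2.imwrite(f"pics/{n}1.png",cv2.resize(s["pixels"],(800,600)))
    print(n,s["R"].round(3).tolist(),s["t"],s["fx"])
s=snapshot("wrist");print(s["hand_eye"].round(3).tolist(),s["fx"],s["cx"],s["cy"])
print(ctrl.get_state())
E
```

```text
scene [[0.862, 0.507, -0.019], [0.354, -0.628, -0.693], [-0.363, 0.59, -0.721]] [-0.50445886 -0.08654244  1.34638271] 433.68085328288475
top [[-0.014, -1.0, -0.004], [-0.996, 0.014, -0.084], [0.084, 0.003, -0.996]] [0.03526595 0.61043841 1.11500645] 427.9007638722393
[[0.0, -0.964, -0.264, 0.067], [1.0, 0.001, -0.001, 0.001], [0.001, -0.264, 0.964, 0.03], [0.0, 0.0, 0.0, 1.0]] 297.3186396354542 253.0244634132428 195.44310892996305
{'time': 0.15, 'q': array([ 1.10849645,  0.5919163 ,  0.04831081,  1.60953161, -0.03327195,
        0.94266967, -0.03370089]), 'joint_velocities': array([ 0.00096318, -0.00181458,  0.00278328, -0.00327811,  0.00041856,
        0.00054735,  0.00148711]), 'effort': array([ 3.04106077e-03, -5.49247777e+01,  1.54974863e+00, -1.98455286e+01,
        9.57751530e-03,  5.66390998e-03,  5.05696860e-06]), 'tool_pos': array([ 0.26126414, -0.67592824,  0.40379608]), 'tcp_rot': array([-8.32779848e-04,  9.83037389e-01,  1.83403249e-01, -2.16347291e-04]), 'ft_force': array([0.12594348, 0.40359042, 0.25553046]), 'moment': array([0.00656876, 0.01909659, 0.00150736]), 'grasp_force': 0.0, 'finger_gap': 0.08513977858966569}
```

View pics/scene1.png

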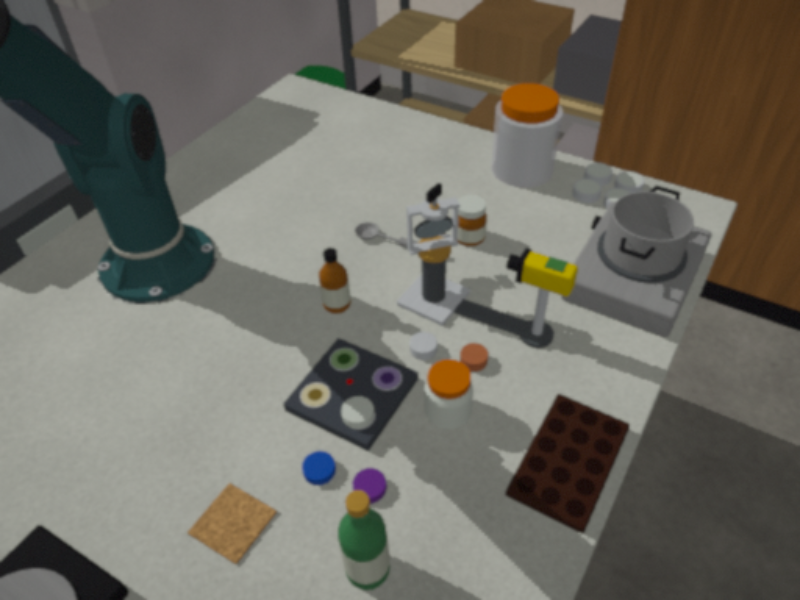

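View pics/top1.png

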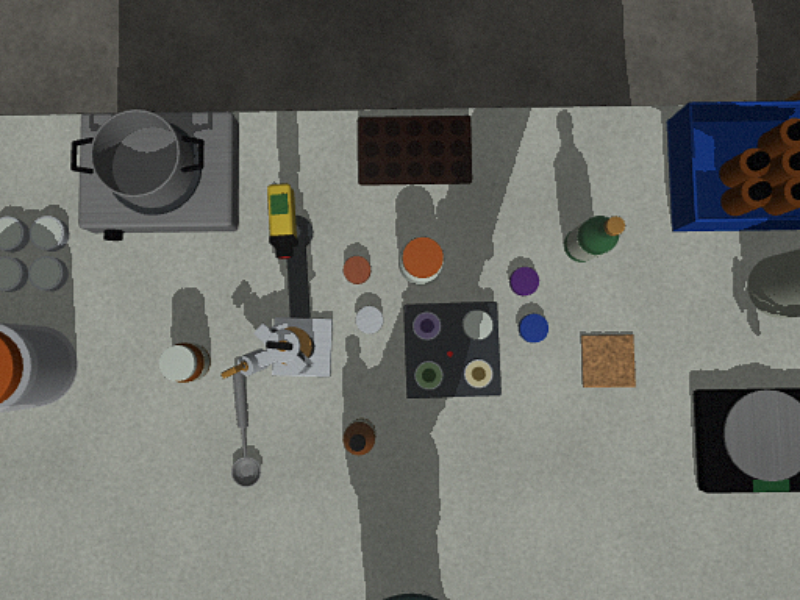

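The top view (800x600) shows the white lid on the pan at (478,325), blue lid at (533,327), purple lid at (523,280), cork mat at (608,360), black screw at (279,345), brass screw at (233,368) and red spot at (449,353). Among the lid candidates only the white one lies on a pan of the tray, so that is the one meant. The loose silver disc at (369,319) is a tin.

Run:
```python
from h import *
s=dict(np.load("pics/top.npz"));im=s["pixels"];P=cloud(s);hsv=cv2.cvtColor(im,cv2.COLOR_BGR2HSV)
def blob(m,box,name,z):
    x0,y0,x1,y1=[int(a*.64) for a in box];mm=np.zeros(m.shape,np.uint8);mm[y0:y1,x0:x1]=m[y0:y1,x0:x1]*255
    n,l,st,c=cv2.connectedComponentsWithStats(mm);i=1+st[1:,4].argmax();ct=max(cv2.findContours((l==i).astype(np.uint8),0,1)[0],key=len)
    r=cv2.minAreaRect(ct);d=P[l==i];dz=np.median(d[:,2]);zz=z if z is not None else dz
    print(name,st[i].tolist(),c[i].round(1),"rect",np.round(r[0],1),np.round(r[1],1),round(r[2],1),"zmed",dz.round(4),"xy",ray(s,*r[0],zz).round(4),"corners",[ray(s,*q,zz)[:2].round(3).tolist() for q in cv2.boxPoints(r)])
H,S,V=hsv[...,0].astype(int),hsv[...,1].astype(int),hsv[...,2].astype(int)
z=P[...,2]
blob((z>.032)&(z<.06),(455,300,500,350),"lid",.042)
blob((S>70)&(H<25),(570,320,650,400),"mat",.006)
blob(((z>.012)&(z<.035))|((V<75)&(S<110)&(z>.01)),(395,290,510,405),"tray",.022)
blob(((H<8)|(H>172))&(S>120),(435,335,465,375),"spot",.022)
blob((z>.226),(255,320,310,370),"black",.253)
blob((V<60)&(z>.2),(255,320,310,370),"blackdark",.253)
blob((S>110)&(H<25)&(z>.05),(215,350,250,385),"brass",None)
for n,b in(("pan_crop",(440,300,550,400)),):
    a=[int(k*.64) for k in b];c=im[a[1]:a[3],a[0]:a[2]]
x=im[int(310*.64):int(390*.64),int(210*.64):int(320*.64)];
y=im[int(270*.64):int(350*.64),int(440*.64):int(550*.64)]
cv2.imwrite("pics/c1.png",np.hstack([cv2.resize(k,(395,290),interpolation=cv2.INTER_NEAREST) for k in(x,y)]))
sc=dict(np.load("pics/scene.npz"));np.set_printoptions(suppress=True,precision=3)
Q=cloud(sc)
for n,M in(("top",P),("scene",Q)):
    m=(M[...,2]>.236)&(M[...,2]<.27)&(abs(M[...,1]-.25)<.1)&(abs(M[...,0]-.55)<.3);print(n,m.sum(),M[m].mean(0) if m.any() else 0)
```

```text
lid [296, 198, 19, 19, 283] [305.2 207.4] rect [305. 207.] [18. 18.] 90.0 zmed 0.0417 xy [ 0.5617 -0.12    0.042 ] corners [[0.586, -0.097], [0.585, -0.144], [0.538, -0.143], [0.539, -0.096]]
mat [372, 214, 35, 34, 1125] [389.1 230.7] rect [389.  230.5] [33. 34.] 90.0 zmed 0.0061 xy [ 0.497  -0.3487  0.006 ] corners [[0.542, -0.305], [0.541, -0.396], [0.452, -0.392], [0.454, -0.301]]
tray [258, 193, 63, 62, 3348] [287.6 224.9] rect [289.  223.5] [60.3 60.4] 88.0 zmed 0.0224 xy [ 0.5193 -0.0791  0.022 ] corners [[0.598, 0.003], [0.601, -0.159], [0.442, -0.16], [0.438, -0.0]]
spot [286, 225, 4, 4, 13] [287.5 226.2] rect [287.5 226.5] [3. 3.] 90.0 zmed 0.0247 xy [ 0.5114 -0.0749  0.022 ] corners [[0.515, -0.071], [0.515, -0.079], [0.507, -0.079], [0.508, -0.071]]
black [170, 218, 17, 7, 81] [178.1 220.7] rect [178.  220.9] [16.3  5.1] 5.2 zmed 0.2521 xy [0.5272 0.177  0.253 ] corners [[0.524, 0.195], [0.534, 0.194], [0.531, 0.159], [0.52, 0.16]]
blackdark [170, 218, 17, 6, 74] [178.4 220.7] rect [178.1 220.7] [16.1  4.4] 5.2 zmed 0.2522 xy [0.5276 0.1768 0.253 ] corners [[0.525, 0.194], [0.534, 0.193], [0.531, 0.159], [0.521, 0.16]]
brass [142, 231, 17, 11, 65] [150.1 236.3] rect [149.9 236.8] [ 4.9 17. ] 63.4 zmed 0.1145 xy [0.4913 0.2689 0.1145] corners [[0.488, 0.29], [0.506, 0.253], [0.495, 0.248], [0.477, 0.285]]
top 80 [0.528 0.177 0.252]
scene 84 [0.53  0.175 0.248]
```

View pics/c1.png

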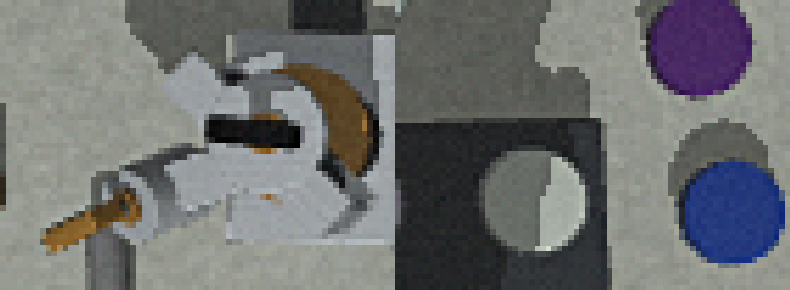

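The left crop shows the black bar at (252,133), lying along y. The brass bar is at (85,222), its length in the plane of its slanted axis. The right crop shows the white lid on the tray's corner pan at (535,200), with the purple and blue look-alikes loose on the table at (700,45) and (732,212), so the white one is confirmed.

```bash
cat >> h.py <<'E'
def go(p,Rt=None):
    t,R=rot();d=R.T@(np.array(p)-t)*1000
    w=Ro.from_matrix(R.T@Rt).as_rotvec()/np.radians(6) if Rt is not None else None
    print("d",d.round(1),"w",None if w is None else w.round(2))
E
python3 - <<'E'
from h import *
go([.562,-.12,.30]);print(rot())
for n in("top","scene"):
    s=dict(np.load(f"pics/{n}.npz"));P=cloud(s);h=cv2.cvtColor(s["pixels"],cv2.COLOR_BGR2HSV).astype(int)
    m=(h[...,1]>110)&(h[...,0]<25)&(P[...,2]>.08)&(P[...,2]<.2)&(abs(P[...,0]-.49)<.05)&(abs(P[...,1]-.265)<.05)
    q=P[m];print(n,len(q),q.mean(0).round(3),np.percentile(q,[5,50,95],axis=0).round(3).tolist())
    c=q-q.mean(0);print(np.linalg.svd(c,full_matrices=False)[2].round(2).tolist(),np.linalg.svd(c)[1]/len(q)**.5)
E
```

```text
d [ 481.  -409.9  104.4] w None
(array([ 0.26126414, -0.67592824,  0.40379608]), array([[ 9.32726403e-01,  3.60584141e-01, -7.30824011e-04],
       [ 3.60584862e-01, -9.32725110e-01,  1.55794986e-03],
       [-1.19885893e-04, -1.71666505e-03, -9.99998519e-01]]))
top 65 [0.492 0.269 0.111] [[0.484, 0.256, 0.087], [0.493, 0.267, 0.115], [0.502, 0.286, 0.124]]
[[-0.3, 0.56, 0.77], [0.29, -0.72, 0.63], [-0.91, -0.41, -0.05]] [0.01346433 0.00922234 0.00300363]<stdin>:6: RuntimeWarning: Mean of empty slice.
  ret = um.true_divide(
Traceback (most recent call last):
IndexError: index -1 is out of bounds for axis 0 with size 0
```

Call:
drive_tool --motion '[{"dx": 30, "dy": -25, "dz": 3, "gripper": 1}, {"dx": 60, "dy": -51, "dz": 7, "gripper": 1}, {"dx": 90, "dy": -77, "dz": 10, "gripper": 1}, {"dx": 120, "dy": -102, "dz": 15, "gripper": 1}, {"dx": 150, "dy": -128, "dz": 20, "gripper": 1}, {"dx": 180, "dy": -153, "dz": 25, "gripper": 1}, {"dx": 210, "dy": -179, "dz": 30, "gripper": 1}, {"dx": 240, "dy": -205, "dz": 35, "gripper": 1}]'

```text
invalid input at $.motion[0]: expected keys dx, dy, dz, wx, wy, wz, gripper
```

Call:
drive_tool --motion '[{"dx": 30, "dy": -25, "dz": 8, "gripper": 1}, {"dx": 60, "dy": -51, "dz": 16, "gripper": 1}, {"dx": 90, "dy": -77, "dz": 24, "gripper": 1}, {"dx": 120, "dy": -102, "dz": 34, "gripper": 1}, {"dx": 150, "dy": -128, "dz": 44, "gripper": 1}, {"dx": 180, "dy": -153, "dz": 54, "gripper": 1}, {"dx": 210, "dy": -179, "dz": 64, "gripper": 1}, {"dx": 240, "dy": -205, "dz": 70, "gripper": 1}]'

```text
invalid input at $.motion[0]: expected keys dx, dy, dz, wx, wy, wz, gripper
```

```bash
cat >> h.py <<'E'
def wray(s,u,v,z,pose):
    t,R=pose;H=s["hand_eye"];a,b=u-s["cx"],v-s["cy"];r=np.hypot(a,b);th=r/s["fx"]
    d=np.array([a/r*np.sin(th),b/r*np.sin(th),np.cos(th)]) if r>0 else np.array([0,0,1.])
    c=R@H[:3,3]+t;d=R@H[:3,:3]@d;return c+d*(z-c[2])/d[2]
def wproj(s,X,pose):
    t,R=pose;H=s["hand_eye"];p=H[:3,:3].T@(R.T@(np.array(X)-t)-H[:3,3]);th=np.arctan2(np.hypot(*p[:2]),p[2]);r=np.hypot(*p[:2])
    return s["cx"]+p[0]/r*th*s["fx"],s["cy"]+p[1]/r*th*s["fx"]
E
python3 - <<'E'
from h import *
p=rot();s=snapshot("wrist");im=s["pixels"].copy();u=wproj(s,[.562,-.12,.042],p);print(p[0],u)
go([.562,-.12,.198])
cv2.circle(im,tuple(int(k) for k in u),3,(0,255,0),1);cv2.imwrite("pics/w1.png",im)
E
```

```text
[ 0.26126414 -0.67592824  0.40379608] (np.float64(13.608057505529132), np.float64(-89.10419162511113))
d [ 481.  -409.9  206.5] w None
```

View pics/w1.png

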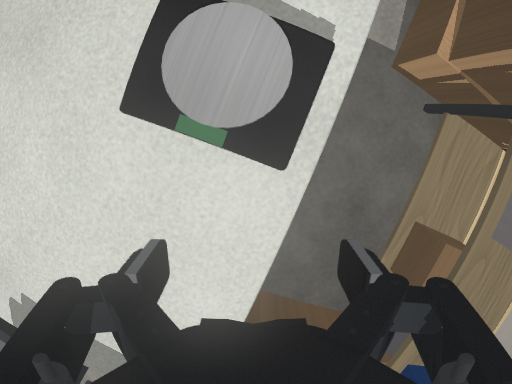

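The moves were refused because every key is required. The picture only shows the scale (230,65) beneath the start pose. I'll resend with all the keys.

Call:
drive_tool --motion '[{"dx": 30, "dy": -25, "dz": 3, "wx": 0, "wy": 0, "wz": 0, "gripper": 1}, {"dx": 60, "dy": -51, "dz": 7, "wx": 0, "wy": 0, "wz": 0, "gripper": 1}, {"dx": 90, "dy": -77, "dz": 10, "wx": 0, "wy": 0, "wz": 0, "gripper": 1}, {"dx": 120, "dy": -102, "dz": 15, "wx": 0, "wy": 0, "wz": 0, "gripper": 1}, {"dx": 150, "dy": -128, "dz": 20, "wx": 0, "wy": 0, "wz": 0, "gripper": 1}, {"dx": 180, "dy": -153, "dz": 25, "wx": 0, "wy": 0, "wz": 0, "gripper": 1}, {"dx": 210, "dy": -179, "dz": 30, "wx": 0, "wy": 0, "wz": 0, "gripper": 1}, {"dx": 240, "dy": -205, "dz": 35, "wx": 0, "wy": 0, "wz": 0, "gripper": 1}]'

```text
time: 0.87
tool_pos: [0.4118, -0.3968, 0.3696]
tcp_rot: [0.0, 0.983, 0.183, 0.0]
ft_force: [1.1, -0.4, -0.7]
finger_gap: 0.0856
grasp_force: 0.0
```

Call:
drive_tool --motion '[{"dx": 30, "dy": -25, "dz": 8, "wx": 0, "wy": 0, "wz": 0, "gripper": 1}, {"dx": 60, "dy": -51, "dz": 16, "wx": 0, "wy": 0, "wz": 0, "gripper": 1}, {"dx": 90, "dy": -77, "dz": 24, "wx": 0, "wy": 0, "wz": 0, "gripper": 1}, {"dx": 120, "dy": -102, "dz": 34, "wx": 0, "wy": 0, "wz": 0, "gripper": 1}, {"dx": 150, "dy": -128, "dz": 44, "wx": 0, "wy": 0, "wz": 0, "gripper": 1}, {"dx": 180, "dy": -153, "dz": 54, "wx": 0, "wy": 0, "wz": 0, "gripper": 1}, {"dx": 210, "dy": -179, "dz": 64, "wx": 0, "wy": 0, "wz": 0, "gripper": 1}, {"dx": 241, "dy": -205, "dz": 70, "wx": 0, "wy": 0, "wz": 0, "gripper": 1}]'

```text
time: 1.53
tool_pos: [0.5624, -0.1187, 0.2987]
tcp_rot: [-0.0, 0.983, 0.183, -0.001]
ft_force: [0.7, -0.5, 0.5]
finger_gap: 0.0856
grasp_force: 0.0
```

Run:
```python
from h import *
p=rot();s=snapshot("wrist");im=s["pixels"].copy();u=wproj(s,[.562,-.12,.042],p);print(p[0],u)
go([.562,-.12,.198])
h=cv2.cvtColor(im,cv2.COLOR_BGR2HSV).astype(int)
cv2.circle(im,tuple(int(k) for k in u),3,(0,255,0),1);cv2.imwrite("pics/w2.png",im)
```

```text
[ 0.56241635 -0.11873908  0.29869422] (np.float64(253.2247401672779), np.float64(201.73405063121206))
d [ -9.7   9.4 100.1] w None
```

View pics/w2.png

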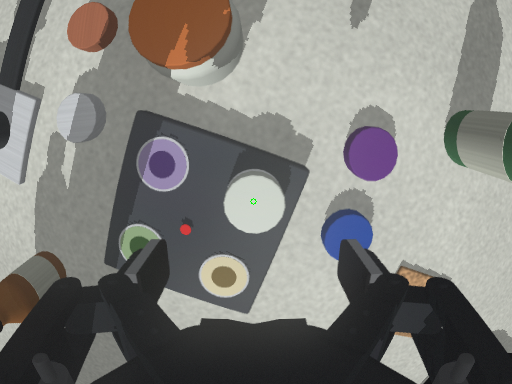

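The wrist picture shows the white lid centred at (254,202), where the projection predicted. Blue is at (347,233) and purple at (370,153).

Call:
drive_tool --motion '[{"dx": 0, "dy": 0, "dz": 10, "wx": 0, "wy": 0, "wz": 0, "gripper": 1}, {"dx": 0, "dy": 0, "dz": 20, "wx": 0, "wy": 0, "wz": 0, "gripper": 1}, {"dx": 0, "dy": 0, "dz": 20, "wx": 0, "wy": 0, "wz": 0, "gripper": 1}]'

```text
time: 1.83
tool_pos: [0.5608, -0.1213, 0.2777]
tcp_rot: [-0.0, 0.983, 0.183, -0.002]
ft_force: [-0.7, 0.2, -0.5]
finger_gap: 0.0853
grasp_force: 0.0
```

Run:
```python
from h import *
go([.562,-.12,.198])
```

```text
d [ 1.9 -0.7 79.7] w None
```

Call:
drive_tool --motion '[{"dx": 1, "dy": 0, "dz": 20, "wx": 0, "wy": 0, "wz": 0, "gripper": 1}, {"dx": 2, "dy": -1, "dz": 40, "wx": 0, "wy": 0, "wz": 0, "gripper": 1}, {"dx": 2, "dy": -1, "dz": 60, "wx": 0, "wy": 0, "wz": 0, "gripper": 1}, {"dx": 2, "dy": -1, "dz": 70, "wx": 0, "wy": 0, "wz": 0, "gripper": 1}, {"dx": 2, "dy": -1, "dz": 76, "wx": 0, "wy": 0, "wz": 0, "gripper": 1}, {"dx": 2, "dy": -1, "dz": 80, "wx": 0, "wy": 0, "wz": 0, "gripper": 1}, {"dx": 2, "dy": -1, "dz": 80, "wx": 0, "wy": 0, "wz": 0, "gripper": 1}]' --squeeze 20

```text
time: 2.42
tool_pos: [0.5634, -0.1196, 0.1995]
tcp_rot: [0.0, 0.983, 0.183, -0.0]
ft_force: [0.1, 0.3, -0.5]
finger_gap: 0.0855
grasp_force: 0.0
```

Call:
drive_tool --motion '[{"dx": 0, "dy": 0, "dz": 0, "wx": 0, "wy": 0, "wz": 0, "gripper": 0.7}, {"dx": 0, "dy": 0, "dz": 0, "wx": 0, "wy": 0, "wz": 0, "gripper": 0.6}, {"dx": 0, "dy": 0, "dz": 0, "wx": 0, "wy": 0, "wz": 0, "gripper": 0.5}, {"dx": 0, "dy": 0, "dz": 0, "wx": 0, "wy": 0, "wz": 0, "gripper": 0.4}, {"dx": 0, "dy": 0, "dz": 0, "wx": 0, "wy": 0, "wz": 0, "gripper": 0.4}, {"dx": 0, "dy": 0, "dz": 0, "wx": 0, "wy": 0, "wz": 0, "gripper": 0.4}]' --squeeze 20

```text
time: 2.92
tool_pos: [0.5641, -0.1188, 0.2008]
tcp_rot: [0.0, 0.983, 0.183, 0.001]
ft_force: [-0.1, 0.3, 5.8]
finger_gap: 0.0485
grasp_force: 20.6
```

Call:
drive_tool --motion '[{"dx": 0, "dy": 0, "dz": -8, "wx": 0, "wy": 0, "wz": 0, "gripper": 0.4}, {"dx": 0, "dy": 0, "dz": -25, "wx": 0, "wy": 0, "wz": 0, "gripper": 0.4}, {"dx": 0, "dy": 0, "dz": -50, "wx": 0, "wy": 0, "wz": 0, "gripper": 0.4}, {"dx": 0, "dy": 0, "dz": -80, "wx": 0, "wy": 0, "wz": 0, "gripper": 0.4}, {"dx": 0, "dy": 0, "dz": -80, "wx": 0, "wy": 0, "wz": 0, "gripper": 0.4}, {"dx": 0, "dy": 0, "dz": -80, "wx": 0, "wy": 0, "wz": 0, "gripper": 0.4}]'

```text
time: 3.42
tool_pos: [0.5643, -0.1189, 0.2818]
tcp_rot: [0.001, 0.983, 0.183, 0.002]
ft_force: [0.3, 1.0, -0.6]
finger_gap: 0.0484
grasp_force: 21.1
```

Run:
```python
from h import *
print(ctrl.get_state()["finger_gap"],ctrl.get_state()["grasp_force"]);go([.497,-.3487,.278])
```

```text
0.04840568163523572 21.094997422769666
d [-145.7  190.1    3.6] w None
```

Call:
drive_tool --motion '[{"dx": -10, "dy": 13, "dz": 0, "wx": 0, "wy": 0, "wz": 0, "gripper": 0.4}, {"dx": -30, "dy": 39, "dz": 0, "wx": 0, "wy": 0, "wz": 0, "gripper": 0.4}, {"dx": -55, "dy": 71, "dz": 0, "wx": 0, "wy": 0, "wz": 0, "gripper": 0.4}, {"dx": -80, "dy": 104, "dz": 0, "wx": 0, "wy": 0, "wz": 0, "gripper": 0.4}, {"dx": -105, "dy": 137, "dz": 0, "wx": 0, "wy": 0, "wz": 0, "gripper": 0.4}, {"dx": -128, "dy": 167, "dz": 0, "wx": 0, "wy": 0, "wz": 0, "gripper": 0.4}, {"dx": -141, "dy": 184, "dz": 0, "wx": 0, "wy": 0, "wz": 0, "gripper": 0.4}, {"dx": -146, "dy": 190, "dz": 0, "wx": 0, "wy": 0, "wz": 0, "gripper": 0.4}]'

```text
time: 4.08
tool_pos: [0.493, -0.3537, 0.2786]
tcp_rot: [0.001, 0.984, 0.18, -0.002]
ft_force: [-0.1, -0.1, -0.3]
finger_gap: 0.0488
grasp_force: 21.1
```

Call:
drive_tool --motion '[{"dx": 0, "dy": 0, "dz": 10, "wx": 0, "wy": 0, "wz": 0, "gripper": 0.4}, {"dx": 0, "dy": 0, "dz": 30, "wx": 0, "wy": 0, "wz": 0, "gripper": 0.4}, {"dx": 0, "dy": 0, "dz": 50, "wx": 0, "wy": 0, "wz": 0, "gripper": 0.4}, {"dx": 0, "dy": 0, "dz": 65, "wx": 0, "wy": 0, "wz": 0, "gripper": 0.4}, {"dx": 0, "dy": 0, "dz": 75, "wx": 0, "wy": 0, "wz": 0, "gripper": 0.4}, {"dx": 0, "dy": 0, "dz": 75, "wx": 0, "wy": 0, "wz": 0, "gripper": 0.4}, {"dx": 0, "dy": 0, "dz": 75, "wx": 0, "wy": 0, "wz": 0, "gripper": 0.4}]'

```text
time: 4.67
tool_pos: [0.4965, -0.3468, 0.2037]
tcp_rot: [-0.001, 0.983, 0.185, -0.001]
ft_force: [1.0, 0.1, -0.7]
finger_gap: 0.0489
grasp_force: 21.1
```

Run:
```python
from h import *
p=rot();s=snapshot("wrist");im=s["pixels"];h=cv2.cvtColor(im,cv2.COLOR_BGR2HSV).astype(int)
m=((h[...,1]>70)&(h[...,0]<25)&(h[...,2]>60)).astype(np.uint8)
go([.497,-.3487,.183]);print(ctrl.get_state()["ft_force"])
cv2.imwrite("pics/w3.png",im)
```

```text
d [-0.1  1.2 21.6] w None
[-0.19958566 -1.41397143 -0.5104963 ]
```

View pics/w3.png

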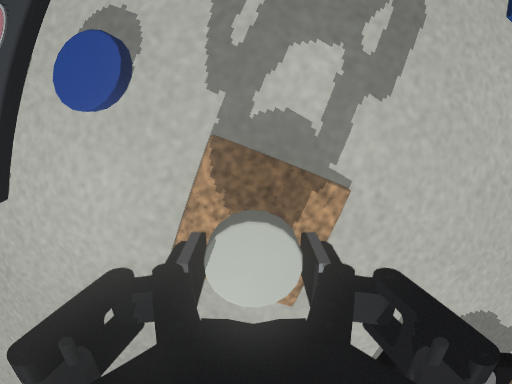

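The picture shows the lid held level at (253,263) over the mat, whose visible corners are at (212,136) and (350,187). I'll lower it gently.

Call:
drive_tool --motion '[{"dx": 0, "dy": 1, "dz": 8, "wx": 0, "wy": 0, "wz": 0, "gripper": 0.4}, {"dx": 0, "dy": 1, "dz": 14, "wx": 0, "wy": 0, "wz": 0, "gripper": 0.4}, {"dx": 0, "dy": 1, "dz": 17, "wx": 0, "wy": 0, "wz": 0, "gripper": 0.4}, {"dx": 0, "dy": 1, "dz": 19, "wx": 0, "wy": 0, "wz": 0, "gripper": 0.4}, {"dx": 0, "dy": 1, "dz": 20, "wx": 0, "wy": 0, "wz": 0, "gripper": 0.4}, {"dx": 0, "dy": 1, "dz": 20, "wx": 0, "wy": 0, "wz": 0, "gripper": 0.4}]'

```text
time: 5.22
tool_pos: [0.4963, -0.3496, 0.1845]
tcp_rot: [-0.0, 0.983, 0.183, -0.0]
ft_force: [-0.1, 0.5, -0.7]
finger_gap: 0.0486
grasp_force: 21.1
```

Call:
drive_tool --motion '[{"dx": 0, "dy": 0, "dz": 1, "wx": 0, "wy": 0, "wz": 0, "gripper": 0.4}, {"dx": 0, "dy": 0, "dz": 1, "wx": 0, "wy": 0, "wz": 0, "gripper": 0.4}]'

```text
time: 5.38
tool_pos: [0.4964, -0.3496, 0.1838]
tcp_rot: [0.0, 0.983, 0.183, 0.0]
ft_force: [0.7, 1.1, -1.3]
finger_gap: 0.049
grasp_force: 21.1
```

Call:
drive_tool --motion '[{"dx": 0, "dy": 0, "dz": 1, "wx": 0, "wy": 0, "wz": 0, "gripper": 0.4}, {"dx": 0, "dy": 0, "dz": 1, "wx": 0, "wy": 0, "wz": 0, "gripper": 0.4}]'

```text
time: 5.55
tool_pos: [0.4965, -0.3496, 0.1828]
tcp_rot: [0.0, 0.983, 0.183, 0.0]
ft_force: [0.5, 0.1, -0.6]
finger_gap: 0.0487
grasp_force: 21.1
```

Call:
drive_tool --motion '[{"dx": 0, "dy": 0, "dz": 1, "wx": 0, "wy": 0, "wz": 0, "gripper": 0.4}, {"dx": 0, "dy": 0, "dz": 1, "wx": 0, "wy": 0, "wz": 0, "gripper": 0.4}]'

```text
time: 5.72
tool_pos: [0.4965, -0.3497, 0.1827]
tcp_rot: [0.0, 0.983, 0.183, 0.0]
ft_force: [-1.8, 1.2, 7.2]
finger_gap: 0.0485
grasp_force: 21.7
```

Call:
drive_tool --motion '[{"dx": 0, "dy": 0, "dz": 0, "wx": 0, "wy": 0, "wz": 0, "gripper": 0.65}, {"dx": 0, "dy": 0, "dz": 0, "wx": 0, "wy": 0, "wz": 0, "gripper": 0.75}, {"dx": 0, "dy": 0, "dz": 0, "wx": 0, "wy": 0, "wz": 0, "gripper": 0.9}, {"dx": 0, "dy": 0, "dz": -5, "wx": 0, "wy": 0, "wz": 0, "gripper": 0.9}, {"dx": 0, "dy": 0, "dz": -25, "wx": 0, "wy": 0, "wz": 0, "gripper": 0.9}, {"dx": 0, "dy": 0, "dz": -60, "wx": 0, "wy": 0, "wz": 0, "gripper": 0.9}, {"dx": 0, "dy": 0, "dz": -100, "wx": 0, "wy": 0, "wz": 0, "gripper": 0.9}, {"dx": 0, "dy": 0, "dz": -140, "wx": 0, "wy": 0, "wz": 0, "gripper": 0.9}]'

```text
time: 6.38
tool_pos: [0.4959, -0.3493, 0.3227]
tcp_rot: [-0.001, 0.983, 0.183, -0.001]
ft_force: [0.7, -0.4, 0.4]
finger_gap: 0.0773
grasp_force: 0.0
```

Run:
```python
from h import *
s=snapshot("top");np.savez("pics/top2",**s);h=cv2.cvtColor(s["pixels"],cv2.COLOR_BGR2HSV).astype(int);cv2.imwrite("pics/top2.png",cv2.resize(s["pixels"],(800,600)))
P=cloud(s);m=(P[...,2]>.018)&(P[...,2]<.032)&(abs(P[...,0]-.497)<.05)&(abs(P[...,1]+.349)<.05);print(m.sum(),P[m].mean(0).round(4))
m=((h[...,0]>150)|(h[...,0]<12))&(h[...,1]>25)&(abs(P[...,0]-.562)<.03)&(abs(P[...,1]+.12)<.03)
v,u=np.nonzero(m);print(len(u),u.mean(),v.mean(),ray(s,u.mean(),v.mean(),.024),h[int(v.mean())-3:int(v.mean())+4,int(u.mean())].tolist())
# brass grip pose
y=np.array([.033,.9995,0]);x=np.array([.9995,-.033,0])
ax=np.cos(.611)*np.array([0,0,1])+np.sin(.611)*(-.5*x+.87*y);ax/=np.linalg.norm(ax)
n=np.array([.91,.41,.05]);hd=np.array([ax[0],ax[1],0]);hd/=np.linalg.norm(hd);print("axis",ax,"perp horiz",np.cross(hd,[0,0,1]))
s0=dict(np.load("pics/top.npz"));P=cloud(s0);h=cv2.cvtColor(s0["pixels"],cv2.COLOR_BGR2HSV).astype(int)
m=(h[...,1]>110)&(h[...,0]<25)&(P[...,2]>.08)&(P[...,2]<.2)&(abs(P[...,0]-.49)<.05)&(abs(P[...,1]-.265)<.05)
q=P[m];b=np.cross(ax,np.cross(hd,[0,0,1]))
B=np.stack([np.cross(hd,[0,0,1]),b,ax]);c=q@B.T;np.set_printoptions(suppress=True,precision=4)
print(B);print(np.percentile(c,[2,10,50,90,98],axis=0))
for r in sorted(c.tolist(),key=lambda r:r[1]): print(np.round(r,4),end=" ")
```

```text
208 [ 0.4983 -0.3483  0.024 ]
223 304.2242152466368 206.9596412556054 [ 0.56260499 -0.12025552  0.024     ] [[174, 149, 70], [173, 165, 71], [176, 137, 78], [176, 144, 76], [175, 155, 74], [175, 156, 77], [175, 154, 73]]
axis [-0.26991915  0.50774013  0.81813423] perp horiz [ 0.8829844   0.46940233 -0.        ]
[[ 0.883   0.4694 -0.    ]
 [-0.384   0.7224 -0.575 ]
 [-0.2699  0.5077  0.8181]]
[[ 0.5562 -0.0697  0.0674]
 [ 0.5571 -0.0685  0.0698]
 [ 0.5612 -0.0592  0.1017]
 [ 0.5649 -0.0448  0.1058]
 [ 0.5675 -0.0386  0.1065]]
[ 0.5612 -0.0698  0.0905] [ 0.5637 -0.0697  0.1061] [ 0.5599 -0.0696  0.0947] [ 0.5568 -0.0693  0.0931] [ 0.5597 -0.0689  0.1013] [ 0.562  -0.0688  0.0996] [ 0.5581 -0.0687  0.0881] [ 0.5643 -0.0683  0.0977] [ 0.563  -0.0679  0.1017] [ 0.5592 -0.0678  0.0902] [ 0.5576 -0.0678  0.1017] [ 0.5637 -0.0677  0.087 ] [ 0.5586 -0.0677  0.1044] [ 0.5624 -0.0676  0.0913] [ 0.5634 -0.0674  0.094 ] [ 0.5564 -0.0671  0.1054] [ 0.5612 -0.0671  0.0952] [ 0.558  -0.067   0.0937] [ 0.5561 -0.0666  0.0876] [ 0.5629 -0.0661  0.1071] [ 0.5591 -0.0657  0.0954] [ 0.5569 -0.0657  0.096
[... 420 characters left out ...]
 0.5598 -0.0572  0.0698] [ 0.5606 -0.0561  0.1038] [ 0.5567 -0.0554  0.0667] [ 0.5584 -0.0552  0.1044] [ 0.5555 -0.0544  0.0703] [ 0.564  -0.0544  0.1035] [ 0.5595 -0.0543  0.1063] [ 0.5636 -0.0532  0.0674] [ 0.5652 -0.0528  0.1049] [ 0.562  -0.0524  0.1032] [ 0.5575 -0.052   0.1057] [ 0.568  -0.0519  0.0706] [ 0.5671 -0.0518  0.0674] [ 0.557  -0.0504  0.0694] [ 0.5613 -0.0472  0.1028] [ 0.5636 -0.0471  0.1013] [ 0.5591 -0.0465  0.1036] [ 0.5647 -0.0457  0.1028] [ 0.5625 -0.0456  0.1042] [ 0.5657 -0.0456  0.1055] [ 0.5636 -0.0443  0.1058] [ 0.5578 -0.0435  0.0881] [ 0.5615 -0.0427  0.1059] [ 0.5648 -0.042   0.1066] [ 0.5607 -0.0415  0.1019] [ 0.5631 -0.0375  0.104 ] [ 0.56   -0.0367  0.102 ]
```

The lid sits at (0.498, -0.348), centred on the mat. Next is the brass screw.

```bash
cat >> h.py <<'E'
ax=np.array([-.2699,.5077,.8181]);r0=np.array([.883,.4694,0]);G=np.array([.4899,.2737,.109])
RB=np.stack([np.cross(r0,-ax),r0,-ax],1)
def plan(targets):   # chained: each from the previous planned pose
    t,R=rot()
    for p,Rt in targets:
        w=Ro.from_matrix(R.T@Rt).as_rotvec()/np.radians(6);print("d",(R.T@(np.array(p)-t)*1000).round(0),"w",w.round(2));t,R=np.array(p),Rt
E
python3 - <<'E'
from h import *
t,R=rot();print(t,np.degrees(ctrl.get_state()["q"]).round())
w=Ro.from_matrix(R.T@RB).as_rotvec();H=R@Ro.from_rotvec(w/2).as_matrix()
plan([([.45,-.10,.46],R),([.44,.14,.48],H),([.42,.38,.48],RB),(G+.215*ax,RB),(G+.155*ax,RB)])
E
```

```text
[ 0.49838966 -0.35105488  0.33107855] [ 31.  31.  -1. 111.   1.  38. -39.]
d [  46. -250. -131.] w [0. 0. 0.]
d [  77. -227.  -22.] w [-2.4  -2.17 -7.81]
d [ 203. -101.  -80.] w [-2.4  -2.17 -7.81]
d [110.  12. 161.] w [-0. -0.  0.]
d [ 0.  0. 60.] w [-0. -0.  0.]
```

Call:
drive_tool --motion '[{"dx": 5, "dy": -20, "dz": -16, "wx": 0, "wy": 0, "wz": 0, "gripper": 0.6}, {"dx": 11, "dy": -54, "dz": -40, "wx": 0, "wy": 0, "wz": 0, "gripper": 0.6}, {"dx": 17, "dy": -88, "dz": -60, "wx": 0, "wy": 0, "wz": 0, "gripper": 0.6}, {"dx": 23, "dy": -122, "dz": -80, "wx": 0, "wy": 0, "wz": 0, "gripper": 0.6}, {"dx": 29, "dy": -156, "dz": -100, "wx": 0, "wy": 0, "wz": 0, "gripper": 0.6}, {"dx": 35, "dy": -190, "dz": -115, "wx": 0, "wy": 0, "wz": 0, "gripper": 0.6}, {"dx": 41, "dy": -220, "dz": -125, "wx": 0, "wy": 0, "wz": 0, "gripper": 0.6}, {"dx": 46, "dy": -250, "dz": -131, "wx": 0, "wy": 0, "wz": 0, "gripper": 0.6}]'

```text
time: 7.1
tool_pos: [0.4488, -0.0981, 0.4543]
tcp_rot: [0.0, 0.983, 0.184, 0.001]
ft_force: [0.7, -0.1, 0.1]
finger_gap: 0.0512
grasp_force: 0.0
```

Call:
drive_tool --motion '[{"dx": 10, "dy": -28, "dz": -3, "wx": -0.3, "wy": -0.27, "wz": -0.97, "gripper": 0.6}, {"dx": 20, "dy": -56, "dz": -6, "wx": -0.6, "wy": -0.54, "wz": -1.95, "gripper": 0.6}, {"dx": 30, "dy": -84, "dz": -8, "wx": -0.9, "wy": -0.81, "wz": -2.93, "gripper": 0.6}, {"dx": 39, "dy": -113, "dz": -11, "wx": -1.2, "wy": -1.08, "wz": -3.9, "gripper": 0.6}, {"dx": 48, "dy": -142, "dz": -14, "wx": -1.5, "wy": -1.36, "wz": -4.88, "gripper": 0.6}, {"dx": 58, "dy": -170, "dz": -17, "wx": -1.8, "wy": -1.63, "wz": -5.86, "gripper": 0.6}, {"dx": 68, "dy": -199, "dz": -20, "wx": -2.1, "wy": -1.9, "wz": -6.83, "gripper": 0.6}, {"dx": 77, "dy": -227, "dz": -22, "wx": -2.4, "wy": -2.17, "wz": -7.81, "gripper": 0.6}]'

```text
time: 7.77
tool_pos: [0.4387, 0.1413, 0.4752]
tcp_rot: [0.141, 0.814, 0.557, -0.086]
ft_force: [0.5, 1.0, -0.3]
finger_gap: 0.0514
grasp_force: 0.0
```

Call:
drive_tool --motion '[{"dx": 25, "dy": -13, "dz": -10, "wx": -0.3, "wy": -0.27, "wz": -0.97, "gripper": 0.6}, {"dx": 50, "dy": -25, "dz": -20, "wx": -0.6, "wy": -0.54, "wz": -1.95, "gripper": 0.6}, {"dx": 76, "dy": -38, "dz": -30, "wx": -0.9, "wy": -0.81, "wz": -2.93, "gripper": 0.6}, {"dx": 101, "dy": -50, "dz": -40, "wx": -1.2, "wy": -1.08, "wz": -3.9, "gripper": 0.6}, {"dx": 127, "dy": -63, "dz": -50, "wx": -1.5, "wy": -1.36, "wz": -4.88, "gripper": 0.6}, {"dx": 152, "dy": -76, "dz": -60, "wx": -1.8, "wy": -1.63, "wz": -5.86, "gripper": 0.6}, {"dx": 178, "dy": -88, "dz": -70, "wx": -2.1, "wy": -1.9, "wz": -6.83, "gripper": 0.6}, {"dx": 203, "dy": -101, "dz": -80, "wx": -2.4, "wy": -2.17, "wz": -7.81, "gripper": 0.6}]'

```text
time: 8.43
tool_pos: [0.419, 0.3806, 0.477]
tcp_rot: [0.253, 0.489, 0.82, -0.155]
ft_force: [0.2, 0.7, -0.1]
finger_gap: 0.051
grasp_force: 0.0
```

Call:
drive_tool --motion '[{"dx": 0, "dy": 0, "dz": 0, "wx": 0, "wy": 0, "wz": 0, "gripper": 0.6}, {"dx": 0, "dy": 0, "dz": 0, "wx": 0, "wy": 0, "wz": 0, "gripper": 0.6}, {"dx": 0, "dy": 0, "dz": 0, "wx": 0, "wy": 0, "wz": 0, "gripper": 0.6}]'

```text
time: 8.68
tool_pos: [0.4193, 0.3786, 0.4768]
tcp_rot: [0.253, 0.492, 0.819, -0.156]
ft_force: [-0.4, -1.5, 0.2]
finger_gap: 0.0513
grasp_force: 0.0
```

Run:
```python
from h import *
plan([(G+.215*ax,RB)]);print(np.degrees(ctrl.get_state()["q"]).round())
```

```text
d [107.  14. 159.] w [-0.06 -0.1   0.03]
[-33.  23. -29. 107.  40.  79. -50.]
```

Call:
drive_tool --motion '[{"dx": 10, "dy": 1, "dz": 15, "wx": 0, "wy": 0, "wz": 0, "gripper": 0.6}, {"dx": 27, "dy": 3, "dz": 40, "wx": 0, "wy": 0, "wz": 0, "gripper": 0.6}, {"dx": 47, "dy": 6, "dz": 70, "wx": 0, "wy": 0, "wz": 0, "gripper": 0.6}, {"dx": 67, "dy": 9, "dz": 100, "wx": 0, "wy": 0, "wz": 0, "gripper": 0.6}, {"dx": 87, "dy": 11, "dz": 130, "wx": 0, "wy": 0, "wz": 0, "gripper": 0.6}, {"dx": 100, "dy": 13, "dz": 150, "wx": 0, "wy": 0, "wz": 0, "gripper": 0.6}, {"dx": 107, "dy": 14, "dz": 159, "wx": 0, "wy": 0, "wz": 0, "gripper": 0.6}, {"dx": 107, "dy": 14, "dz": 159, "wx": 0, "wy": 0, "wz": 0, "gripper": 0.6}]'

```text
time: 9.35
tool_pos: [0.4318, 0.3817, 0.2832]
tcp_rot: [0.252, 0.492, 0.818, -0.158]
ft_force: [0.4, 0.1, 0.1]
finger_gap: 0.0513
grasp_force: 0.0
```

Run:
```python
from h import *
p=rot();s=snapshot("wrist");im=cv2.resize(s["pixels"],(768,576));
for X in(G,G+.008*ax,G+.017*np.cross(ax,r0),G-.017*np.cross(ax,r0)):
    u=wproj(s,X,p);print(u);cv2.circle(im,tuple(int(k*1.5) for k in u),3,(0,255,0),1)
cv2.imwrite("pics/w4.png",im);print(p[0]);plan([(G+.155*ax,RB)])
```

```text
(np.float64(257.4609480251664), np.float64(221.88026345671366))
(np.float64(257.5216988250137), np.float64(226.21534090271084))
(np.float64(257.67879768535045), np.float64(196.72470784672277))
(np.float64(257.23519742827517), np.float64(245.58698187230877))
[0.43178299 0.38174319 0.28320842]
d [-0.  1. 60.] w [-0.07 -0.09  0.03]
```

View pics/w4.png

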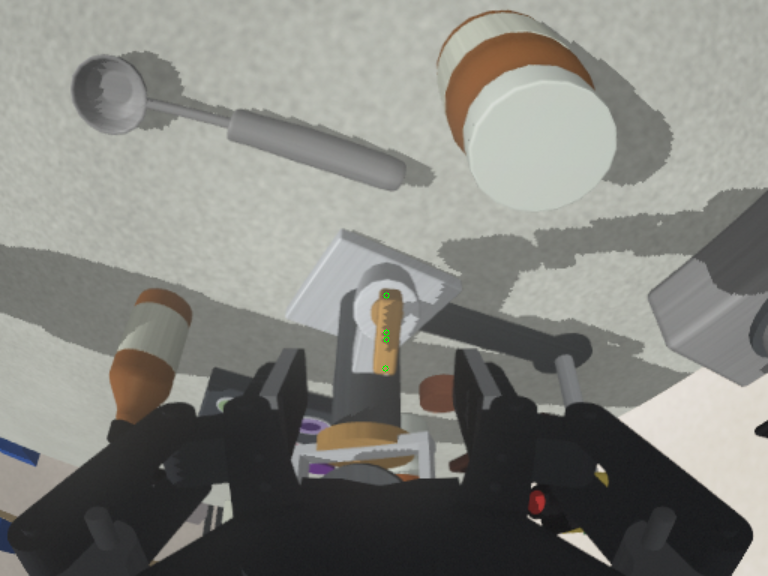

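The picture shows the brass bar from (388,290) to (385,372), centred between the open fingers and matching my green predictions. I'll go in.

Call:
drive_tool --motion '[{"dx": 0, "dy": 0, "dz": 12, "wx": 0, "wy": 0, "wz": 0.3, "gripper": 0.6}, {"dx": 0, "dy": 0, "dz": 26, "wx": 0, "wy": 0, "wz": 0.3, "gripper": 0.6}, {"dx": 0, "dy": 0, "dz": 40, "wx": 0, "wy": 0, "wz": 0.3, "gripper": 0.6}, {"dx": 0, "dy": 0, "dz": 52, "wx": 0, "wy": 0, "wz": 0.3, "gripper": 0.6}, {"dx": 0, "dy": 0, "dz": 58, "wx": 0, "wy": 0, "wz": 0.3, "gripper": 0.6}, {"dx": 0, "dy": 0, "dz": 58, "wx": 0, "wy": 0, "wz": 0.3, "gripper": 0.6}]'

```text
time: 9.9
tool_pos: [0.4471, 0.3528, 0.2365]
tcp_rot: [0.255, 0.504, 0.811, -0.153]
ft_force: [-0.1, 0.2, 0.2]
finger_gap: 0.0511
grasp_force: 0.0
```

Call:
drive_tool --motion '[{"dx": 0, "dy": 0, "dz": 0, "wx": 0, "wy": 0, "wz": 0, "gripper": 0.4}, {"dx": 0, "dy": 0, "dz": 0, "wx": 0, "wy": 0, "wz": 0, "gripper": 0.3}, {"dx": 0, "dy": 0, "dz": 0, "wx": 0, "wy": 0, "wz": 0, "gripper": 0.2}, {"dx": 0, "dy": 0, "dz": 0, "wx": 0, "wy": 0, "wz": 0, "gripper": 0.1}, {"dx": 0, "dy": 0, "dz": 0, "wx": 0, "wy": 0, "wz": 0, "gripper": 0}, {"dx": 0, "dy": 0, "dz": 0, "wx": 0, "wy": 0, "wz": 0, "gripper": 0}, {"dx": 0, "dy": 0, "dz": 0, "wx": 0, "wy": 0, "wz": 0, "gripper": 0}]' --squeeze 20

```text
time: 10.48
tool_pos: [0.447, 0.3559, 0.2381]
tcp_rot: [0.255, 0.504, 0.812, -0.149]
ft_force: [3.4, 2.9, 0.4]
finger_gap: 0.0095
grasp_force: 21.9
```

Call:
drive_tool --motion '[{"dx": 0, "dy": 0, "dz": 0, "wx": 0, "wy": 0, "wz": -0.8, "gripper": 0}, {"dx": 0, "dy": 0, "dz": 0, "wx": 0, "wy": 0, "wz": -1.7, "gripper": 0}, {"dx": 0, "dy": 0, "dz": 0, "wx": 0, "wy": 0, "wz": -2.7, "gripper": 0}, {"dx": 0, "dy": 0, "dz": 0, "wx": 0, "wy": 0, "wz": -3.7, "gripper": 0}, {"dx": 0, "dy": 0, "dz": 0, "wx": 0, "wy": 0, "wz": -4.7, "gripper": 0}, {"dx": 0, "dy": 0, "dz": 0, "wx": 0, "wy": 0, "wz": -5.7, "gripper": 0}, {"dx": 0, "dy": 0, "dz": 0, "wx": 0, "wy": 0, "wz": -6.7, "gripper": 0}, {"dx": 0, "dy": 0, "dz": 0, "wx": 0, "wy": 0, "wz": -7.6, "gripper": 0}]'

```text
time: 11.15
tool_pos: [0.4464, 0.3554, 0.2383]
tcp_rot: [0.176, 0.148, 0.944, -0.238]
ft_force: [0.1, 2.8, 3.3]
finger_gap: 0.01
grasp_force: 22.3
```

Call:
drive_tool --motion '[{"dx": 0, "dy": 0, "dz": 0, "wx": 0, "wy": 0, "wz": 0, "gripper": 0}, {"dx": 0, "dy": 0, "dz": 0, "wx": 0, "wy": 0, "wz": 0, "gripper": 0}]'

```text
time: 11.32
tool_pos: [0.4465, 0.3553, 0.2382]
tcp_rot: [0.177, 0.151, 0.943, -0.237]
ft_force: [0.1, 2.9, 5.0]
finger_gap: 0.0097
grasp_force: 22.6
```

```bash
cat >> h.py <<'E'
def spot(n="top"):
    s=snapshot(n);h=cv2.cvtColor(s["pixels"],cv2.COLOR_BGR2HSV).astype(int);P=cloud(s)
    m=((h[...,0]<8)|(h[...,0]>172))&(h[...,1]>195)&(h[...,2]>75)&(abs(P[...,0]-.52)<.1)&(abs(P[...,1]+.08)<.1)&(P[...,2]<.04)
    v,u=np.nonzero(m)
    if len(u)==0: print("no spot");return
    X=ray(s,u.mean(),v.mean(),.022);T=np.array([.5626,-.1203]);M=np.array([.5275,.177]);a=X[:2]-M;b=T-M
    print(len(u),u.mean(),v.mean(),X,"da",(np.arctan2(b[1],b[0])-np.arctan2(a[1],a[0]))/.22,"db",(np.hypot(*a)-np.hypot(*b))/.055)
E
python3 - <<'E'
from h import *
spot();spot("scene")
E
```

```text
10 286.5 208.0 [ 0.56056298 -0.07325192  0.022     ] da -0.06290665369991434 db -0.8534224661067912
9 239.33333333333334 250.88888888888889 [ 0.55825996 -0.06869148  0.022     ] da -0.03195868260937469 db -0.9410055004169542
```

Call:
drive_tool --motion '[{"dx": 0, "dy": 0, "dz": 0, "wx": 0, "wy": 0, "wz": 0.4, "gripper": 0}, {"dx": 0, "dy": 0, "dz": 0, "wx": 0, "wy": 0, "wz": 0.4, "gripper": 0}, {"dx": 0, "dy": 0, "dz": 0, "wx": 0, "wy": 0, "wz": 0.4, "gripper": 0.2}, {"dx": 0, "dy": 0, "dz": 0, "wx": 0, "wy": 0, "wz": 0.4, "gripper": 0.5}, {"dx": 0, "dy": 0, "dz": 0, "wx": 0, "wy": 0, "wz": 0.4, "gripper": 0.6}, {"dx": 0, "dy": 0, "dz": 0, "wx": 0, "wy": 0, "wz": 0.4, "gripper": 0.6}]'

```text
time: 11.92
tool_pos: [0.4463, 0.3538, 0.237]
tcp_rot: [0.181, 0.17, 0.94, -0.235]
ft_force: [0.2, 0.8, -0.3]
finger_gap: 0.0511
grasp_force: 0.0
```

Call:
drive_tool --motion '[{"dx": 0, "dy": 0, "dz": -10, "wx": 0, "wy": 0, "wz": 0, "gripper": 0.6}, {"dx": 0, "dy": 0, "dz": -30, "wx": 0, "wy": 0, "wz": 0, "gripper": 0.6}, {"dx": 0, "dy": 0, "dz": -60, "wx": 0, "wy": 0, "wz": 0, "gripper": 0.6}, {"dx": 0, "dy": 0, "dz": -95, "wx": 0, "wy": 0, "wz": 0, "gripper": 0.6}, {"dx": 0, "dy": 0, "dz": -130, "wx": 0, "wy": 0, "wz": 0, "gripper": 0.6}, {"dx": 0, "dy": 0, "dz": -160, "wx": 0, "wy": 0, "wz": 0, "gripper": 0.6}, {"dx": 0, "dy": 0, "dz": -180, "wx": 0, "wy": 0, "wz": 0, "gripper": 0.6}, {"dx": 0, "dy": 0, "dz": -180, "wx": 0, "wy": 0, "wz": 0, "gripper": 0.6}]'

```text
time: 12.58
tool_pos: [0.3973, 0.449, 0.3906]
tcp_rot: [0.183, 0.169, 0.941, -0.23]
ft_force: [-0.7, -0.1, 0.3]
finger_gap: 0.0516
grasp_force: 0.0
```

Run:
```python
from h import *
spot()
s=snapshot("top");P=cloud(s);m=((P[...,2]>.24)&(P[...,2]<.26)&(abs(P[...,0]-.5275)<.04)&(abs(P[...,1]-.177)<.04)).astype(np.uint8)
ct=max(cv2.findContours(m,0,1)[0],key=len);r=cv2.minAreaRect(ct);print(r,m.sum())
c=[ray(s,*q,.253)[:2] for q in cv2.boxPoints(r)];print(np.round(c,4).tolist(),np.mean(c,0))
e=[c[1]-c[0],c[2]-c[1]];L=max(e,key=np.linalg.norm);L=L/np.linalg.norm(L)*np.sign(L[1]);print("bar",L,np.degrees(np.arctan2(L[1],L[0])))
# closing dir = perpendicular, pointing +x
y=np.array([L[1],-L[0],0]);z=np.array([0,0,-1.]);Rk=np.stack([np.cross(y,z),y,z],1)
M=np.array([*np.mean(c,0),.245]);np.savez("k",Rk=Rk,M=M)
t,R=rot();print(t);plan([(M+[0,0,.235],Rk),(M+[0,0,.157],Rk)])
```

```text
10 286.8 209.0 [ 0.5578894  -0.07399485  0.022     ] da -0.013503475012846796 db -0.8461264632511653
((177.97540283203125, 220.7295379638672), (4.707858562469482, 16.29643440246582), 84.80557250976562) 80
[[0.5312, 0.1948], [0.5338, 0.1603], [0.5239, 0.1594], [0.5212, 0.1939]] [0.52753608 0.17710228]
bar [-0.07686397  0.99704159] 94.40832901373548
[0.3989935  0.44527165 0.38654037]
d [-215. -207.   91.] w [-0.98  5.97 10.51]
d [ 0.  0. 78.] w [0. 0. 0.]
```

Call:
drive_tool --motion '[{"dx": -5, "dy": -5, "dz": -20, "wx": -0.06, "wy": 0.37, "wz": 0.65, "gripper": 0.6}, {"dx": -20, "dy": -20, "dz": -30, "wx": -0.12, "wy": 0.75, "wz": 1.31, "gripper": 0.6}, {"dx": -35, "dy": -35, "dz": -25, "wx": -0.18, "wy": 1.12, "wz": 1.97, "gripper": 0.6}, {"dx": -50, "dy": -50, "dz": -15, "wx": -0.25, "wy": 1.5, "wz": 2.63, "gripper": 0.6}, {"dx": -65, "dy": -65, "dz": 0, "wx": -0.31, "wy": 1.87, "wz": 3.28, "gripper": 0.6}, {"dx": -80, "dy": -80, "dz": 15, "wx": -0.37, "wy": 2.24, "wz": 3.94, "gripper": 0.6}, {"dx": -95, "dy": -92, "dz": 30, "wx": -0.43, "wy": 2.61, "wz": 4.6, "gripper": 0.6}, {"dx": -108, "dy": -104, "dz": 40, "wx": -0.49, "wy": 2.99, "wz": 5.25, "gripper": 0.6}]'

```text
time: 13.35
tool_pos: [0.4636, 0.3091, 0.4354]
tcp_rot: [0.094, 0.45, 0.879, -0.126]
ft_force: [0.0, -0.7, 0.5]
finger_gap: 0.0512
grasp_force: 0.0
```

Run:
```python
from h import *
k=np.load("k.npz");print(rot()[0]);plan([(k["M"]+[0,0,.235],k["Rk"])])
```

```text
[0.46359181 0.30905416 0.4353948 ]
d [-151.  -28.    1.] w [-0.55  3.    5.19]
```

Call:
drive_tool --motion '[{"dx": -19, "dy": -4, "dz": -8, "wx": -0.07, "wy": 0.4, "wz": 0.65, "gripper": 0.6}, {"dx": -38, "dy": -7, "dz": -10, "wx": -0.14, "wy": 0.8, "wz": 1.3, "gripper": 0.6}, {"dx": -57, "dy": -11, "dz": -10, "wx": -0.2, "wy": 1.15, "wz": 1.95, "gripper": 0.6}, {"dx": -76, "dy": -14, "dz": -9, "wx": -0.27, "wy": 1.5, "wz": 2.6, "gripper": 0.6}, {"dx": -95, "dy": -18, "dz": -8, "wx": -0.34, "wy": 1.9, "wz": 3.25, "gripper": 0.6}, {"dx": -114, "dy": -21, "dz": -5, "wx": -0.41, "wy": 2.25, "wz": 3.9, "gripper": 0.6}, {"dx": -133, "dy": -25, "dz": -2, "wx": -0.48, "wy": 2.6, "wz": 4.55, "gripper": 0.6}, {"dx": -151, "dy": -28, "dz": 1, "wx": -0.55, "wy": 3.0, "wz": 5.19, "gripper": 0.6}]'

```text
time: 14.02
tool_pos: [0.5279, 0.1785, 0.4807]
tcp_rot: [-0.001, 0.679, 0.734, 0.0]
ft_force: [-0.2, 0.4, -0.6]
finger_gap: 0.0514
grasp_force: 0.0
```

Call:
drive_tool --motion '[{"dx": 0, "dy": 0, "dz": 0, "wx": 0, "wy": 0, "wz": 0, "gripper": 0.6}, {"dx": 0, "dy": 0, "dz": 0, "wx": 0, "wy": 0, "wz": 0, "gripper": 0.6}, {"dx": 0, "dy": 0, "dz": 0, "wx": 0, "wy": 0, "wz": 0, "gripper": 0.6}]'

```text
time: 14.27
tool_pos: [0.5272, 0.1814, 0.4814]
tcp_rot: [-0.001, 0.677, 0.736, 0.001]
ft_force: [0.3, 0.7, -0.6]
finger_gap: 0.0509
grasp_force: 0.0
```

Run:
```python
from h import *
k=np.load("k.npz");M=k["M"];Rk=k["Rk"];p=rot();s=snapshot("wrist");im=cv2.resize(s["pixels"],(768,576));
for X in(M+[0,0,.008],M+[0,0,.008]+.017*Rk[:,0],M+[0,0,.008]-.017*Rk[:,0]):
    u=wproj(s,X,p);cv2.circle(im,tuple(int(k*1.5) for k in u),3,(0,255,0),1)
cv2.imwrite("pics/w5.png",im);plan([(M+[0,0,.157],Rk)])
```

```text
d [-5.  0. 80.] w [ 0.01 -0.02  0.09]
```

View pics/w5.png

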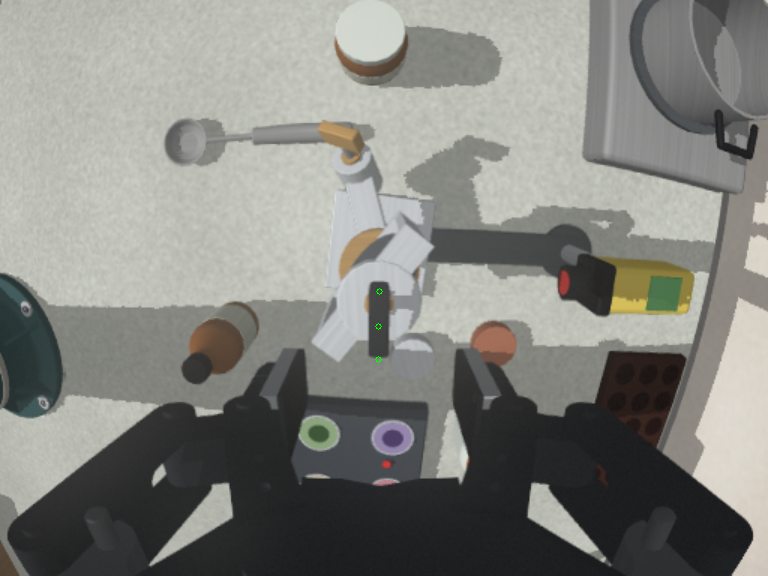

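The picture shows the black bar from (378,282) to (378,355) between the fingers, and the red spot at (386,464) beside the pink pan.

Call:
drive_tool --motion '[{"dx": -3, "dy": 0, "dz": 20, "wx": 0, "wy": 0, "wz": 0.1, "gripper": 0.6}, {"dx": -3, "dy": 0, "dz": 40, "wx": 0, "wy": 0, "wz": 0.1, "gripper": 0.6}, {"dx": -3, "dy": 0, "dz": 60, "wx": 0, "wy": 0, "wz": 0.1, "gripper": 0.6}, {"dx": -3, "dy": 0, "dz": 73, "wx": 0, "wy": 0, "wz": 0.1, "gripper": 0.6}, {"dx": -3, "dy": 0, "dz": 79, "wx": 0, "wy": 0, "wz": 0.1, "gripper": 0.6}, {"dx": -3, "dy": 0, "dz": 79, "wx": 0, "wy": 0, "wz": 0.1, "gripper": 0.6}]'

```text
time: 14.82
tool_pos: [0.5272, 0.1796, 0.4019]
tcp_rot: [-0.001, 0.68, 0.734, 0.0]
ft_force: [0.2, 0.5, 0.7]
finger_gap: 0.0516
grasp_force: 0.0
```

Call:
drive_tool --motion '[{"dx": 0, "dy": 0, "dz": 0, "wx": 0, "wy": 0, "wz": 0, "gripper": 0.4}, {"dx": 0, "dy": 0, "dz": 0, "wx": 0, "wy": 0, "wz": 0, "gripper": 0.3}, {"dx": 0, "dy": 0, "dz": 0, "wx": 0, "wy": 0, "wz": 0, "gripper": 0.2}, {"dx": 0, "dy": 0, "dz": 0, "wx": 0, "wy": 0, "wz": 0, "gripper": 0.1}, {"dx": 0, "dy": 0, "dz": 0, "wx": 0, "wy": 0, "wz": 0, "gripper": 0}, {"dx": 0, "dy": 0, "dz": 0, "wx": 0, "wy": 0, "wz": 0, "gripper": 0}, {"dx": 0, "dy": 0, "dz": 0, "wx": 0, "wy": 0, "wz": 0, "gripper": 0}]' --squeeze 20

```text
time: 15.4
tool_pos: [0.527, 0.1791, 0.4045]
tcp_rot: [-0.001, 0.681, 0.733, 0.001]
ft_force: [-4.5, 0.1, 5.8]
finger_gap: 0.0094
grasp_force: 20.4
```

Call:
drive_tool --motion '[{"dx": 0, "dy": 0, "dz": 0, "wx": 0, "wy": 0, "wz": 0.9, "gripper": 0}, {"dx": 0, "dy": 0, "dz": 0, "wx": 0, "wy": 0, "wz": 1.9, "gripper": 0}, {"dx": 0, "dy": 0, "dz": 0, "wx": 0, "wy": 0, "wz": 3.0, "gripper": 0}, {"dx": 0, "dy": 0, "dz": 0, "wx": 0, "wy": 0, "wz": 4.0, "gripper": 0}, {"dx": 0, "dy": 0, "dz": 0, "wx": 0, "wy": 0, "wz": 5.0, "gripper": 0}, {"dx": 0, "dy": 0, "dz": 0, "wx": 0, "wy": 0, "wz": 6.0, "gripper": 0}, {"dx": 0, "dy": 0, "dz": 0, "wx": 0, "wy": 0, "wz": 7.1, "gripper": 0}, {"dx": 0, "dy": 0, "dz": 0, "wx": 0, "wy": 0, "wz": 8.1, "gripper": 0}]'

```text
time: 16.07
tool_pos: [0.5272, 0.1789, 0.4045]
tcp_rot: [-0.001, 0.923, 0.385, 0.001]
ft_force: [-3.3, -1.1, 4.9]
finger_gap: 0.0095
grasp_force: 20.2
```

Call:
drive_tool --motion '[{"dx": 0, "dy": 0, "dz": 0, "wx": 0, "wy": 0, "wz": 0, "gripper": 0}, {"dx": 0, "dy": 0, "dz": 0, "wx": 0, "wy": 0, "wz": 0, "gripper": 0}]'

```text
time: 16.23
tool_pos: [0.5272, 0.1789, 0.4045]
tcp_rot: [-0.001, 0.921, 0.389, 0.001]
ft_force: [-4.5, -0.3, 7.1]
finger_gap: 0.0091
grasp_force: 20.5
```

Run:
```python
from h import *
spot();spot("scene")
for n in("top","scene"):
    s=snapshot(n);h=cv2.cvtColor(s["pixels"],cv2.COLOR_BGR2HSV).astype(int);P=cloud(s)
    reg=np.hypot(P[...,0]-.5626,P[...,1]+.1203)<.03
    print(n,"reg",reg.sum())
    c=-s["R"].T@s["t"];p=s["R"]@np.array([.5626,-.1203,.024])+s["t"];u,v=int(p[0]/p[2]*s["fx"]+s["cx"]),int(p[1]/p[2]*s["fy"]+s["cy"]);print(u,v)
    cr=cv2.resize(s["pixels"][v-18:v+18,u-24:u+24],(400,300),interpolation=cv2.INTER_NEAREST);I=cr if n=="top" else np.hstack([I,cr])
cv2.imwrite("pics/sp.png",I)
```

```text
9 304.0 207.0 [ 0.5625889  -0.11990939  0.022     ] da -0.0005287506778619353 db -0.007076674866256617
25 229.96 264.96 [ 0.56122681 -0.11580587  0.022     ] da 0.01290487010504705 db -0.08405365400218584
top reg 400
304 206
scene reg 397
229 266
```

View pics/sp.png

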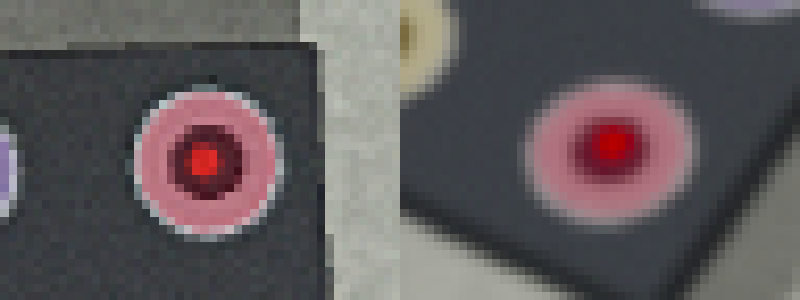

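Both crops show the red spot inside the dark mark, at (205,161) from above and (612,145) in the scene view. I'll release and back off.

Call:
drive_tool --motion '[{"dx": 0, "dy": 0, "dz": 0, "wx": 0, "wy": 0, "wz": 0, "gripper": 0.2}, {"dx": 0, "dy": 0, "dz": 0, "wx": 0, "wy": 0, "wz": 0, "gripper": 0.5}, {"dx": 0, "dy": 0, "dz": 0, "wx": 0, "wy": 0, "wz": 0, "gripper": 0.6}, {"dx": 0, "dy": 0, "dz": 0, "wx": 0, "wy": 0, "wz": 0, "gripper": 0.6}, {"dx": 0, "dy": 0, "dz": -10, "wx": 0, "wy": 0, "wz": 0, "gripper": 0.6}, {"dx": 0, "dy": 0, "dz": -30, "wx": 0, "wy": 0, "wz": 0, "gripper": 0.6}, {"dx": 0, "dy": 0, "dz": -60, "wx": 0, "wy": 0, "wz": 0, "gripper": 0.6}, {"dx": 0, "dy": 0, "dz": -90, "wx": 0, "wy": 0, "wz": 0, "gripper": 0.6}]'

```text
time: 17.1
tool_pos: [0.5279, 0.1783, 0.4945]
tcp_rot: [-0.001, 0.922, 0.388, 0.001]
ft_force: [1.6, 0.3, -0.0]
finger_gap: 0.0514
grasp_force: 0.0
```

Call:
drive_tool --motion '[{"dx": 0, "dy": 0, "dz": 0, "wx": 0, "wy": 0, "wz": 0, "gripper": 0.6}, {"dx": 0, "dy": 0, "dz": 0, "wx": 0, "wy": 0, "wz": 0, "gripper": 0.6}, {"dx": 0, "dy": 0, "dz": 0, "wx": 0, "wy": 0, "wz": 0, "gripper": 0.6}, {"dx": 0, "dy": 0, "dz": 0, "wx": 0, "wy": 0, "wz": 0, "gripper": 0.6}]'

```text
time: 17.43
tool_pos: [0.5276, 0.1781, 0.4926]
tcp_rot: [-0.001, 0.922, 0.388, 0.001]
ft_force: [0.1, -0.3, 0.1]
finger_gap: 0.0511
grasp_force: 0.0
```

Run:
```python
from h import *
spot();spot("scene")
s=snapshot("scene");a=dict(np.load("pics/scene.npz"))["pixels"].astype(int)
s=snapshot("top");P=cloud(s);m=(P[...,2]>.018)&(P[...,2]<.032)&(abs(P[...,0]-.497)<.05)&(abs(P[...,1]+.349)<.05);print(m.sum(),P[m].mean(0).round(4))
print("z std",P[m][:,2].std(),ctrl.get_state()["ft_force"])
```

```text
9 304.0 207.0 [ 0.5625889  -0.11990939  0.022     ] da -0.0005287506778619353 db -0.007076674866256617
24 229.875 264.9583333333333 [ 0.56104355 -0.11590475  0.022     ] da 0.01588612508293321 db -0.0826476615220496
285 [ 0.4933 -0.351   0.0238]
z std 0.0021865536677692847 [-0.38096329  0.67407792 -0.83881742]
```

The spot is unchanged after release and the lid is still centred on the mat, so I'm handing in.

```bash
python3 -c "
from station import ctrl
print(ctrl.job_done())"
```

```text
the job is handed in; nothing more can be done
None
```

I handed the job in after about 18 s: the white lid lies the same way up within about 5 mm of the cork mat's centre, and the red spot sat inside the dark mark of the pink pan in both camera views, with the arm clear of everything; I did not re-measure the bystanders, but saw no unexpected contact forces.

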